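# Hardness check of a resin-cast coral block

### The arm

A 6-joint arm with a two-finger parallel gripper is mounted at the origin on a cart in front of the work surface, level with it; the furniture and walls round the work are solid. World frame = base frame: x ahead of the robot, y to its left, z up, the work surface at z = 0. Lengths are in m, angles in rad, forces in N, time in s.
With the tool pointing down it reaches from about 0.375 to 0.9 m from the base axis. Payload 3.1 kg.
Tool frame: the origin (TCP) lies at the centre of the arm's flange, where the gripper is bolted on; the fingertips stand robot.tip_extent ahead of it and the grasp point (between the pads) lies 164 mm ahead of it (robot.tip_extent is the distance from the TCP to the fingertips, in m); z points along the fingers, y is the line along which they close (so a half turn about z gives the same grasp; the last joint's range is limited). The gripper opens to 87 mm and grips with 3 to 60 N. Pads are 19 mm wide; open, the fingers measure 117 mm over their backs; the gripper's body (75 mm by 190 mm) begins 51 mm behind the grasp point.
Start: joints at [-1.492, 0.527, 1.433, -0, 1.181, -0.178], TCP at [0.159, -0.604, 0.405] pointing down, gripper open.
Joint ranges: [-3.08, 3.08], [-0.75, 2.2], [0.22, 2.44], [-1.43, 4.57], [0, 2.65], [-2.85, 2.85]. Speed limits (rad/s): [2.79, 2.79, 3.14, 3.14, 3.14, 3.14].

### API

Orientations are given as a unit quaternion [x, y, z, w].
In Python, from rig import get_obs, camera, hand_in, cut_out, robot gives the robot as it stands.
- The arm moves only by the tool step_arm, never from a script. Its argument "rows" is a list of rows, each a list of 6 numbers: the shift along the world's x, y, z in m, then the turn, a rotation vector about the world's x, y, z in degrees. A call has 1 to 12 rows; each row shifts and turns the commanded pose from where the row before left it; what a row does not reach is not made up. A row lasts 1/8 s, in which the tool goes at most 62.5 mm and 10.7 degrees, less where a joint would pass 70% of its speed; a pose out of reach is approached as far as the arm can. A call is refused whole if a number of a shift passes 0.0625 or a number of a turn 10.7, either way. A call with a gripper value outside its range is refused whole. "jaw" is the finger opening in m, from 0 to 0.087, set as the call begins (left out, the last holds). The fingers move at their own pace and stop on an object; "squeeze" is the grip in N (left out, the last holds). Time passes only in rows, so rows that do not move let the fingers close. It gives the time, the measured TCP pose, the force, the opening and the grip force at its end, in the units of the state.
- get_obs(): the state, without advancing time (a new reading comes with each control period).
- camera(name): name is "scene" or "top"; returns a dict with "pixels" (400x640x3 uint8, blue, green, red), "depth" (400x640 float32, m along the optical axis (not along the pixel's ray), 0 where there is no reading), "fov_y" (degrees; the focal length in pixels is half the picture's height over the tangent of half this angle, whatever the lens; pixels are square), "cx", "cy" (the principal point, pixels), "k1" (the pictures are not rectified: a ray, as slopes to the right and down, at radius r is drawn at 1 + k1 r^2 times it, then the intrinsics apply), "extrinsics" (4x4, takes a point from camera to world coordinates). Camera axes: x right, y up, looking along -z (the intrinsics and any distortion apply to the point x, -y, -z); pixel columns grow to the right and rows downward; lengths in m; the calibration is good to about 2 mm. A picture is of the moment at which its call begins.
- hand_in(): hands the job in; it is judged then, once.
Trained networks look in the newest picture that a camera, given by its name, has taken for a name from the list of things; names that differ only in an ending like _2 or _b are one class to them, and where a whole thing is asked for, a point or a joint stands for the part that bears it (a point fixed in the world has none). Each returns a list of dicts, best first, with "confidence" (0 to 1); they miss things now and then, are a little off and sometimes report something else, mostly with a low value. They report only what shows in the picture. A call takes as long as a camera call. They do not tell look-alikes from the thing itself.
- cut_out(label, camera): "region" (400x640 bool, what is visible of it) and "extent" ([centre column, centre row, width, height] in pixels, round what is visible of it).
The state is a dict: "time": time; "q": joint angles; "joint_velocities": joint speeds; "joint_torque": joint torques, N m; "position": TCP position; "tool_rot": TCP orientation; "ft_force": force on the tool from outside, world axes, zero at the start; "moment": the same for the moment, N m; "grip_width": finger opening in m; "grip_force": force on a finger pad.
Only numpy, scipy, OpenCV 4.12 (cv2) and the standard library are available. Lean on these libraries where they do the work, as an engineer would, in place of code of your own. Each camera call takes 0.05 s, during which the arm holds its last target. There are 200 camera calls.

### The job

Check whether the resin casting has cured: draw the locking pin up out of the gauge's transport cradle and park it fully home in the notch in the cradle's side ear, then slide the dial hardness gauge out of the open end of the cradle by its handle. Stand the gauge's foot flat and upright on the casting inside the inked ring, press it down lightly (about 10 N) so that the sprung plunger is pushed in and the foot sits flush, and finish while still holding it there, steady, for the reading; leave the other things on the bench alone.

Things in the scene. Friction and masses are not known exactly. Their poses are not given: they have to be found in the camera images.
- cradle: fixed grey and aluminium transport cradle, 96 x 72 mm, 34 mm high, with a side ear. Origin on the bench under the stored gauge's axis. A T-slot along its x, open at the -x end (x = -62 mm), shut at x = +9: floor at z = 16, lips z = 26 to 34, gap between lips 15 wide, channel below them 30 wide. Ear: plate z = 26 to 34 on the -y side, x = -52 to -16, out to y = -78 mm
- bore (a point): axis of the pin's bore (12 mm square, in the cradle's floor from z = 4 to 16 mm, under the slot), given level with the lips' upper face: cradle (-34, 0, 34) mm. While the pin stands here the gauge cannot leave the cradle
- notch (a point): axis of the parked pin, level with the ear's upper face: cradle (-34, -62, 34) mm. The notch is 12 mm wide, goes right through the 8 mm thick ear and is open towards the cradle's -y: closed end 6 mm behind this point, ear's edge 16 mm in front of it, sides parallel to the cradle's y. Free space below it
- pin: loose locking pin, 60 g, upright in the slot in front of the gauge. Origin on its axis at the underside of its collar (22 mm dia, 5 mm thick), which rests on the lips and, when parked, on the ear; z up its axis. Steel shank 10 mm dia, 30 mm long below the origin; black round grip 18 mm dia from 16 to 60 mm above the origin
- gauge: loose dial hardness gauge, 220 g, 104 mm high, stored upright, x and y along the cradle's. Origin at the centre of its foot's underside, z up. Foot 26 mm dia, 8 mm thick (under the lips, 2 mm play); stem 12 mm dia to 28 mm; dial case 48 mm dia, 22 mm thick, centre at 47 mm, dial to -x; black block handle with flat sides, 24 mm (x) by 36 mm (y), from 72 to 104 mm
- plunger (a joint): sprung plunger, 4.4 mm dia, in the middle of the gauge's foot: 0 = sticking out 4 mm below the foot, 0.004 = pushed in flush with it. Spring: 1 N at 0 rising evenly to 8 N at 0.004, then the rigid foot takes the load
- casting: loose clear resin block, 130 x 80 x 30 mm, 340 g, lying flat, a piece of coral cast in one end, an inked ring on top of the other end. Origin at the centre of its underside, x along its length towards the ring's end
- ring (a point): centre of the inked ring (36 mm dia) on the casting's upper face: casting (35, 0, 30) mm
- marker: bystander: felt marker lying on the bench, 123 mm long
- forceps: bystander: steel forceps lying on the bench, 124 mm long
- beaker: bystander: plastic beaker, 94 mm high
- dish: bystander: petri dish with sand, 90 mm dia, 15 mm high
- cap: bystander: black dust cap lying on the bench, 34 mm dia, 14 mm high
Mind the look-alikes: they are no part of the job. What is shaped like the gauge but blue, green or red is not meant.

How it is judged:
By the outcome, as a careful person would: the job done as asked, in the order asked, and still so for the second after the job is handed in, while the arm keeps its last pose, push and grip.
It also fails if it takes over 54 s, if anything falls off the work surface, if the arm or the gripper's body presses on something with over 40 N, if the wrist force passes 120 N, or if a joint passes its speed limit or range.

## Working session

There is one attempt and no reset: what is moved stays moved. The work goes in short steps, Python scripts to look and compute and a tool call to move; the robot and the scene stay as the last step left them, time stands still between calls to the robot, and variables do not carry over. Pictures are saved under pics/ and viewed, at most 10 in all, crops included, and the job is handed in when it is done.

Besides the shell and the picture viewer there is one more tool, called as a command line: name --pt "numbers of a row" for each row, then --argument value for the rest. step_arm: Moves the arm, as the interface text tells. Its arguments: {"type":"object","properties":{"rows":{"type":"array"},"jaw":{"type":"number"},"squeeze":{"type":"number"}},"required":["rows"]}

```bash
mkdir -p pics; ls
cat > h.py <<'E'
import numpy as np, cv2
from rig import *
def f_of(c): return 200/np.tan(np.radians(c["fov_y"])/2)
def cloud(c):
    f=f_of(c); K=np.array([[f,0,c["cx"]],[0,f,c["cy"]],[0,0,1]])
    u,v=np.meshgrid(np.arange(640.),np.arange(400.))
    p=cv2.undistortPoints(np.stack([u,v],-1).reshape(-1,1,2),K,np.array([c["k1"],0,0,0.])).reshape(400,640,2)
    d=c["depth"]; P=np.stack([p[...,0]*d,-p[...,1]*d,-d,np.ones_like(d)],-1)
    return (P@np.array(c["extrinsics"]).T)[...,:3]
def proj(c,X):
    X=np.atleast_2d(X); T=np.linalg.inv(np.array(c["extrinsics"])); p=(np.c_[X,np.ones(len(X))]@T.T)[:,:3]
    a=p[:,0]/-p[:,2]; b=-p[:,1]/-p[:,2]; s=1+c["k1"]*(a*a+b*b); f=f_of(c)
    return np.c_[c["cx"]+f*a*s, c["cy"]+f*b*s]
E
python3 - <<'E'
from h import *
for n in("top","scene"):
    c=camera(n); cv2.imwrite(f"pics/{n}0.png",c["pixels"]); P=cloud(c)
    print(n,np.round(np.array(c["extrinsics"]),3).tolist(),c["fov_y"],c["k1"])
    for l in["cradle","pin","gauge","casting","marker","forceps","beaker","dish","cap"]:
        for r in cut_out(l,n):
            m=r["region"]&(c["depth"]>0); q=P[m]
            print(l,round(r["confidence"],2),np.round(r["extent"]).tolist(),m.sum(),np.round(np.median(q,0),3).tolist() if len(q) else "", np.round(q.max(0),3).tolist() if len(q) else "")
o=get_obs();print(o,robot.tip_extent)
E
```

```text
pics
top [[-0.022, 0.989, -0.147, 0.403], [-0.999, -0.026, -0.026, -0.023], [-0.029, 0.146, 0.989, 1.13], [0.0, 0.0, 0.0, 1.0]] 55.26000888144273 0.030539444375330686
cradle 0.87 [440.0, 214.0, 53.0, 40.0] 810 [0.497, -0.32, 0.034] [0.554, -0.277, 0.041]
cradle 0.29 [439.0, 207.0, 21.0, 12.0] 211 [0.51, -0.315, 0.117] [0.537, -0.298, 0.125]
pin 0.45 [438.0, 220.0, 12.0, 6.0] 65 [0.482, -0.329, 0.089] [0.49, -0.324, 0.101]
gauge 0.83 [442.0, 161.0, 25.0, 21.0] 317 [0.636, -0.336, 0.077] [0.686, -0.313, 0.111]
gauge 0.67 [465.0, 174.0, 28.0, 18.0] 349 [0.608, -0.409, 0.073] [0.649, -0.392, 0.115]
gauge 0.63 [437.0, 207.0, 22.0, 12.0] 219 [0.511, -0.314, 0.117] [0.543, -0.297, 0.125]
casting 0.79 [336.0, 217.0, 33.0, 46.0] 1247 [0.498, -0.046, 0.03] [0.566, -0.003, 0.037]
marker 0.75 [274.0, 258.0, 8.0, 46.0] 193 [0.389, 0.14, 0.011] [0.452, 0.152, 0.021]
marker 0.62 [344.0, 152.0, 27.0, 28.0] 618 [0.694, -0.075, 0.004] [0.741, -0.036, 0.019]
beaker 0.93 [169.0, 238.0, 40.0, 29.0] 788 [0.449, 0.44, 0.045] [0.491, 0.505, 0.1]
beaker 0.42 [440.0, 221.0, 16.0, 10.0] 90 [0.482, -0.33, 0.078
[... 1152 characters left out ...]
0, 'q': array([-1.49248919e+00,  5.27477632e-01,  1.43272991e+00, -1.27599704e-05,
        1.18141284e+00, -1.78528074e-01]), 'joint_velocities': array([ 0.00097237, -0.0013253 , -0.00145643,  0.00067699, -0.00122035,
       -0.00033314]), 'joint_torque': array([ 3.50897408e-04, -4.40019786e+01, -1.76988727e+01,  6.35219389e-02,
        5.04088984e-02, -1.12134489e-05]), 'position': array([ 0.15877017, -0.6044589 ,  0.40475261]), 'tool_rot': array([ 9.91765474e-01,  1.28067341e-01, -5.20055306e-06, -1.41415241e-05]), 'ft_force': array([ 0.40000647, -0.73468013, -0.61128245]), 'moment': array([ 0.01097978, -0.00668595,  0.01102571]), 'grip_force': 0.0, 'grip_width': 0.0873831474903653} 0.1822
```

View pics/top0.png

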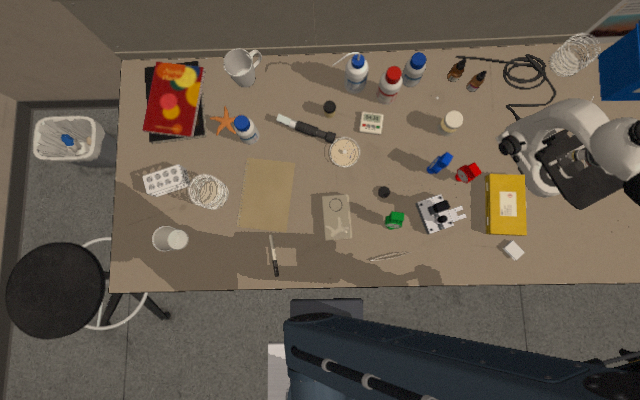

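View pics/scene0.png

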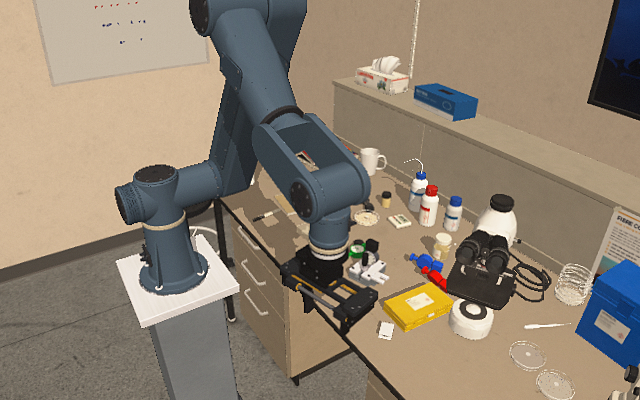

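Run:
```python
from h import *
c=camera("top"); s=camera("scene")
a=cv2.resize(c["pixels"][180:250,370:490],None,fx=6.6,fy=6.6,interpolation=cv2.INTER_CUBIC)
cv2.imwrite("pics/crop1.png",a)
b=cv2.resize(s["pixels"][225:300,320:420],None,fx=8,fy=8,interpolation=cv2.INTER_CUBIC)
cv2.imwrite("pics/crop2.png",b)
P=cloud(c)
z=P[...,2]
r=[x for x in cut_out("cradle","top")][0]["region"]
m=np.zeros_like(r);m[188:240,410:475]=1
m&=(abs(z-.034)<.006)
for y in range(190,238): print(y,''.join('%3d'%int(round(1000*z[y,x])) for x in range(412,470)))
q=P[m&r][:,:2].astype(np.float32);print(len(q),cv2.minAreaRect(q*1000))
r=cut_out("casting","top")[0]["region"]; q=P[r&(abs(z-.03)<.008)][:,:2].astype(np.float32);print(len(q),cv2.minAreaRect(q*1000))
```

```text
190   1  2  2 -3  1 -2  0  0  0 -1  2 -1 -2  0  3  2 -2 -1  0 -2 -1  5 -2  3  1 -1  0 -2  0 -2  2  4  2  1  2 -1  0  2  2 -3 -4  0  2  4  0  2  0  4  1  1  0  1  1  0  1  0  0  3
191  -3 -2 -1 -2 -3  0  0  0 -2 -2  2 -6  2  1  4  4  2 -1  2  2 -1  1  2  2  1 -3  8  3  0  0  1  0 -2  0  2 -1 -1 -4  1  3  3  4 -1  5  1  1  1  0  0 -7  3 -1  1 -3  0  2  3  1
192  -1 -2  0  1  0  1 -1 -2  0  0  0  1  2  2  1  2  0  1 -2  0  2  1  2  3  1  3 -1  0 -2 -1 -2  3  5  0  2 -1  2  0  3  0 -2  2 -2 -2  4  0  1 -2  1  2 -1  3  3  2 -1 -4 -4  2
193   5 -1  2  2  1  2  1 -2 -1  2  1  1  3  2  2  4 -2  1  1  3 -2  1 -2  2  5  6  1  1 -2  2  0  1 -1  4  1  2  2 -2  1  3  1  6  1  2  5  3  0  0  0  2  2  0  0  1 -1  2  4  0
194   3  1 -1  2  0 -2 -4  1  0  0 -2  0  2  1  2  2  1  0 -1  1  1  0  1  0  0  0  1  3 -2 34  2  2  0 -4  1  6 -1 -3  2  0  2  4  2 -1 -1  3  2  3 -1  3 -2 -2  1  1  4  1 -1  2
195   1 -1  2  0  3 -1 -1 -1 -2  0  1  5  4  3 -1  1 -2  1  2  2 -2  0  0  1 -1 -1 35 32 37 35  3  1  0 -1 -2  2  0 -1  0  2  4  2 -3  2  1  0  0  2  0  3  3  2  0  0  3  1 -1  3
196   0 -4 -2  0  5  7 -1 
[... 7007 characters left out ...]
2 -2  0  3  4  1  1  2 -2 -2  1  1  2 -2  0  5  1  4 -1  3  0  4  0  3  1  0  2  2  2  3 -1  1  1  3 -1 -2  1  1  1  21130  2  0 -1 -4  1
236   2  2  2  0 -1  2  5  2  1  1  1  0  0  1  5 -2  3  1 -3  2  0 -2  4 -1  1 -2  2  1  1  2 -1  0 -1  3 -1 -1  1  2  8 -1  0  2  3  0 -1  2  3  1  2  4  2  0  1  2  0  3  2 -1
237   0  2 -3  5 -1  0  2  2 -1  4  1  2  0 -1 -3  1  1 -3  4  0  2  2 -2 -3  3  2  1  4  2 -2  3  0  1 -1  3  2  0  2 -3  1  2  0 -2 -2  0  2 -1  0  2 -3 -2  0 -2  3  1  1  1  2
673 ((508.46875, -343.5052185058594), (95.08470153808594, 114.6421127319336), 19.931320190429688)
1223 ((499.56378173828125, -45.86136245727539), (129.9175567626953, 79.40158081054688), 3.097792863845825)
```

View pics/crop1.png

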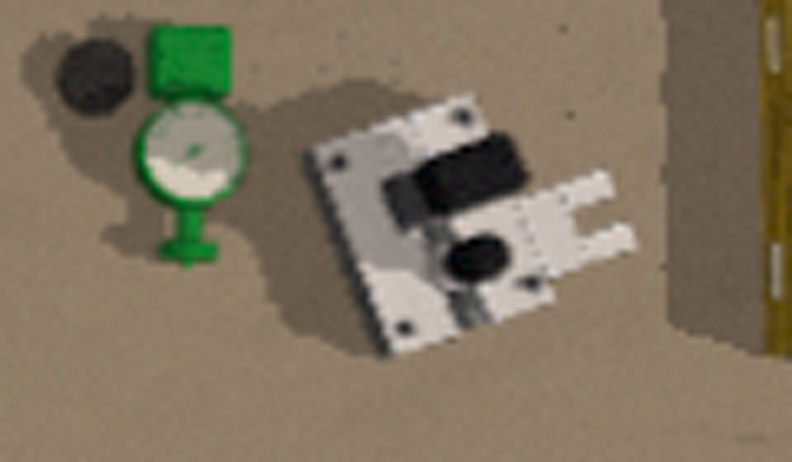

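View pics/crop2.png

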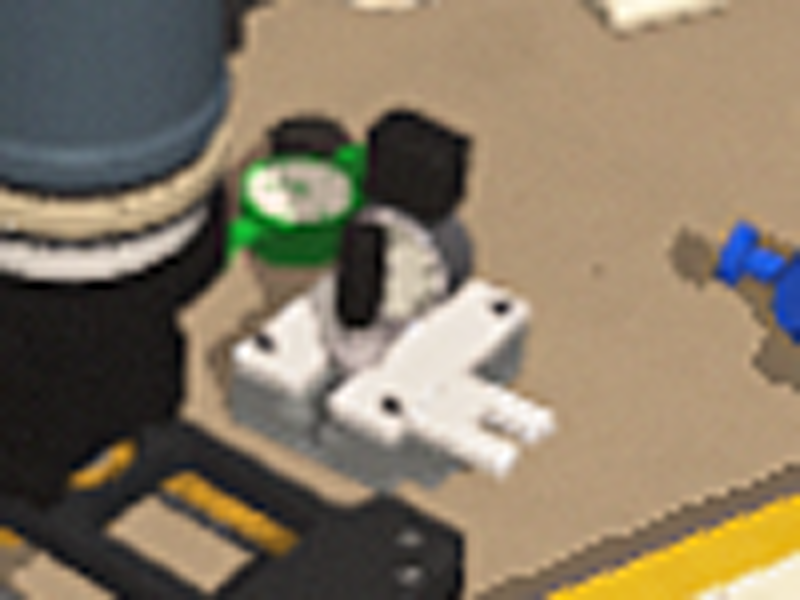

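Run:
```python
from h import *
from scipy.optimize import minimize
c=camera("top"); P=cloud(c); z=P[...,2]
def fit(q,polys,x0,zz):
    # fit outline: project model polygons, IoU (soft via supersampling) against mask
    def mask(x):
        R=np.array([[np.cos(x[2]),-np.sin(x[2])],[np.sin(x[2]),np.cos(x[2])]])
        M=np.zeros((400*8,640*8),np.uint8)
        for p in polys:
            w=(np.array(p)/1000)@R.T+x[:2]; uv=proj(c,np.c_[w,np.full(len(w),zz)])
            cv2.fillPoly(M,[np.round(((uv+.5)*8-.5)*16).astype(np.int32)],255,shift=4)
        return cv2.resize(M,(640,400),interpolation=cv2.INTER_AREA)/255.
    cost=lambda x:np.abs(mask(x)-q[0])[q[1]].sum()
    best=min((minimize(cost,np.array(x0)+d,method="Nelder-Mead",options=dict(initial_simplex=np.array(x0)+d+np.array([[0,0,0],[.004,0,0],[0,.004,0],[0,0,.05]]),xatol=1e-5,fatol=1e-3)) for d in([0,0,0],[-.002,-.002,-.02],[.002,-.001,.02])),key=lambda r:r.fun)
    return best
# cradle: mask of all z 29..40 ; ignore region around gauge/pin/slot
m=(abs(z-.035)<.006).astype(float); use=np.zeros(m.shape,bool); use[188:240,408:478]=1
use&=~cv2.dilate((z>.042).astype(np.uint8),np.ones((3,3))).astype(bool)
use&=~((z>.006)&(z<.029))
slot=[[-62,-7.5],[9,-7.5],[9,7.5],[-62,7.5]]
body=[[[-62,-36],[34,-36],[34,36],[-62,36]],[[-52,-78],[-40,-78],[-40,-30],[-52,-30]],[[-28,-78],[-16,-78],[-16,-30],[-28,-30]],[[-40,-56],[-28,-56],[-28,-30],[-40,-30]]]
R=np.array([[.94,-.341],[.341,.94]])
s=(np.array(slot)@R.T)/1000+[.5145,-.319]
M=np.zeros((400,640),np.uint8); cv2.fillPoly(M,[np.round(proj(c,np.c_[s,np.full(4,.034)])).astype(np.int32)],1); use&=~cv2.dilate(M,np.ones((3,3))).astype(bool)
b=fit((m,use),body,[.5145,-.319,.348],.034); print("cradle",b.x,np.degrees(b.x[2]),b.fun)
x=b.x;R=np.array([[np.cos(x[2]),-np.sin(x[2])],[np.sin(x[2]),np.cos(x[2])]])
for n,p in(("bore",(-34,0)),("notch",(-34,-62)),("gauge",(0,0))): print(n,(R@np.array(p)/1000+x[:2]).round(4))
for n,lo,box,zt in(("pin",.09,(214,224,436,450),.094),("handle",.114,(198,214,430,452),.12)):
    r0,r1,c0,c1=box; k=np.zeros(z.shape,bool);k[r0:r1,c0:c1]=1;k&=(z>lo)&(z<.13); q=P[k][:,:2]; print(n,k.sum(),q.mean(0).round(4),np.median(P[k][:,2]).round(4),cv2.minAreaRect((q*1000).astype(np.float32)))
m=(abs(z-.031)<.008).astype(float); use=np.zeros(m.shape,bool); use[185:250,310:362]=1; use&=~((z>.006)&(z<.023))
b=fit((m,use),[[[-65,-40],[65,-40],[65,40],[-65,40]]],[.4996,-.0459,.054],.030); print("casting",b.x,np.degrees(b.x[2]),b.fun,"ring",b.x[:2]+.035*np.array([np.cos(b.x[2]),np.sin(b.x[2])]))
print("ring px",proj(c,[*(b.x[:2]+.035*np.array([np.cos(b.x[2]),np.sin(b.x[2])])),.03]))
# obstacles
H=(z>.1)&(P[...,0]>.3)&(P[...,0]<.62)&(P[...,1]<.05)&(P[...,1]>-.62); print("tall",H.sum(),P[H].min(0),P[H].max(0))
k=np.zeros(z.shape,bool);k[205:232,382:408]=1; print("green max z",np.sort(z[k])[-6:])
cv2.imwrite("pics/cast.png",cv2.resize(c["pixels"][185:250,310:365],None,fx=9,fy=9,interpolation=cv2.INTER_CUBIC))
```

```text
cradle [ 0.51413729 -0.32086527  0.31325665] 17.948283890100125 43.69803921568627
bore [ 0.4818 -0.3313]
notch [ 0.5009 -0.3903]
gauge [ 0.5141 -0.3209]
pin 32 [ 0.4827 -0.333 ] 0.0945 ((482.05291748046875, -333.16259765625), (15.943840980529785, 13.489997863769531), 87.63127136230469)
handle 122 [ 0.5135 -0.3226] 0.12 ((513.2520751953125, -322.74847412109375), (24.185461044311523, 34.626399993896484), 20.194522857666016)
casting [ 0.49912199 -0.04558131  0.05362157] 3.0722897280561545 41.6156862745098 ring [ 0.53407168 -0.04370545]
ring px [[335.19645385 204.75009489]]
tall 3303 [ 0.4029537  -0.61999395  0.10074219] [ 0.619945   -0.02252172  1.1299598 ]
green max z [0.02925508 0.02947674 0.03003502 0.03076205 0.03083815 1.1299598 ]
```

View pics/cast.png

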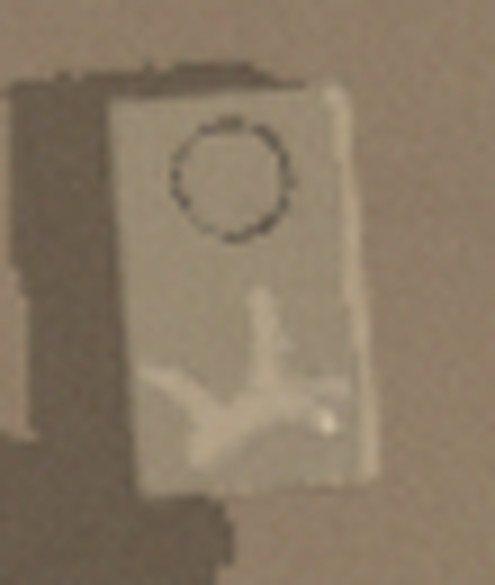

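Run:
```python
from h import *
from scipy.optimize import minimize
c=camera("top"); g=[]
zs=[]
for i in range(8):
    c=camera("top"); zs.append(cloud(c)[...,2]); g.append(c["pixels"].astype(float))
z=np.median(zs,0); g=np.mean(g,0)
f=f_of(c);K=np.array([[f,0,c["cx"]],[0,f,c["cy"]],[0,0,1]]);E=np.array(c["extrinsics"])
def toplane(uv,h):
    p=cv2.undistortPoints(np.array(uv,float).reshape(-1,1,2),K,np.array([c["k1"],0,0,0.]))[:,0]
    d=np.c_[p[:,0],-p[:,1],-np.ones(len(p))]@E[:3,:3].T; t=(h-E[2,3])/d[:,2]; return (E[:3,3]+t[:,None]*d)[:,:2]
m=(abs(z-.0345)<.005); use=np.zeros(m.shape,bool); use[188:240,408:478]=1; m&=use
m|=use&(z>.042)
body=[[[-62,-36],[34,-36],[34,36],[-62,36]],[[-52,-78],[-40,-78],[-40,-30],[-52,-30]],[[-28,-78],[-16,-78],[-16,-30],[-28,-30]],[[-40,-56],[-28,-56],[-28,-30],[-40,-30]]]
tall=cv2.dilate((z>.042).astype(np.uint8),np.ones((3,3))).astype(bool)
R0=lambda a:np.array([[np.cos(a),-np.sin(a)],[np.sin(a),np.cos(a)]])
u,v=np.meshgrid(np.arange(640),np.arange(400)); XY=toplane(np.stack([u,v],-1)[use],.034)*1000
L=(XY/1000-[.5145,-.32])@R0(.34)*1000
ex=tall[use]|((abs(L[:,1])<11)&(L[:,0]>-75)&(L[:,0]<15)); I=m[use].astype(float)
def sdf(p):
    box=lambda a,b,cc,d:np.maximum(np.maximum(a-p[:,0],p[:,0]-b),np.maximum(cc-p[:,1],p[:,1]-d))
    return np.min([box(-62,34,-36,36),box(-52,-40,-78,-30),box(-28,-16,-78,-30),box(-52,-16,-56,-30)],0)
def cost(x):
    s=sdf((XY-x[:2])@R0(x[2])); q=np.clip(.5-s/2.2,0,1); return ((q-I)[~ex]**2).sum()
for a in np.radians([16,17,18,19,20,21,22]):
    r=minimize(lambda t:cost([t[0],t[1],a]),[514,-320],method="Nelder-Mead"); print(np.degrees(a).round(1),r.x.round(2),r.fun.round(2))
r=minimize(cost,[514,-320,.34],method="Nelder-Mead",options=dict(initial_simplex=[[514,-320,.34],[516,-320,.34],[514,-318,.34],[514,-320,.38]]));print(r.x,np.degrees(r.x[2]),r.fun)
# intensity version: white top vs bench
for n,p in(("bore",(-34,0)),("notch",(-34,-62))): print(n,(R0(r.x[2])@np.array(p)+r.x[:2]).round(1))
k=np.zeros(z.shape,bool);k[214:224,436:450]=1;k&=(z>.088)&(z<.1); q=toplane(np.stack([u,v],-1)[k],.094)*1000; print("pin top",q.mean(0),(q.min(0)+q.max(0))/2,len(q)**.5)
k=np.zeros(z.shape,bool);k[198:214,430:452]=1;k&=(z>.114); q=toplane(np.stack([u,v],-1)[k],.12)*1000; print("handle",q.mean(0),cv2.minAreaRect(q.astype(np.float32)))
```

```text
16.0 [ 515.35 -321.31] 46.4
17.0 [ 514.56 -320.98] 33.68
18.0 [ 514.08 -321.07] 29.48
19.0 [ 513.56 -321.25] 35.3
20.0 [ 512.68 -321.3 ] 49.0
21.0 [ 511.89 -321.21] 66.89
22.0 [ 511.31 -320.99] 86.39
[ 5.14149652e+02 -3.21020698e+02  3.11861795e-01] 17.868364664695445 29.439120846743045
bore [ 481.8 -331.5]
notch [ 500.8 -390.5]
pin top [ 482.28287669 -332.42350839] [ 483.21140437 -332.60873245] 6.164414002968976
handle [ 513.13021839 -322.35087024] ((513.0609741210938, -322.4398498535156), (23.0413818359375, 36.107139587402344), 17.111778259277344)
```

step_arm --pt "0.04 0.034 0 0 0 3.2" --pt "0.04 0.034 0 0 0 0" --pt "0.04 0.034 -0.01 0 0 0" --pt "0.04 0.034 -0.01 0 0 0" --pt "0.04 0.034 -0.01 0 0 0" --pt "0.04 0.034 -0.01 0 0 0" --pt "0.04 0.034 -0.01 0 0 0" --pt "0.04 0.034 -0.01 0 0 0" --pt "0 0 0 0 0 0" --jaw 0.05 --squeeze 20

```text
time: 2.82
position: [0.4808, -0.3297, 0.344]
tool_rot: [0.987, 0.158, -0.0, -0.001]
ft_force: [-0.3, -0.2, 0.5]
grip_width: 0.0499
grip_force: 0.0
```

step_arm --pt "0 0 0 0 0 -0.2" --pt "0 0 0 0 0 0"

```text
time: 3.08
position: [0.478, -0.3336, 0.3451]
tool_rot: [0.988, 0.153, 0.0, 0.0]
ft_force: [-1.3, 0.3, 0.2]
grip_width: 0.0497
grip_force: 0.0
```

step_arm --pt "0.002 0.0005 -0.03 0 0 0" --pt "0.001 0 -0.03 0 0 0" --pt "0 0 -0.025 0 0 0" --pt "0 0 -0.015 0 0 0" --pt "0 0 0 0 0 0" --pt "0 0 0 0 0 0"

```text
time: 3.82
position: [0.4819, -0.3327, 0.2456]
tool_rot: [0.988, 0.154, 0.001, 0.001]
ft_force: [-0.5, 0.3, -0.2]
grip_width: 0.0502
grip_force: 0.0
```

step_arm --pt "0 0 0 0 0 0" --pt "0 0 0 0 0 0" --pt "0 0 0 0 0 0" --pt "0 0 0 0 0 0" --jaw 0.0

```text
time: 4.32
position: [0.4818, -0.332, 0.2449]
tool_rot: [0.988, 0.154, 0.0, 0.0]
ft_force: [-0.4, -0.4, 0.1]
grip_width: 0.0182
grip_force: 3.6
```

step_arm --pt "0 0 0 0 0 0" --pt "0 0 0.004 0 0 0" --pt "0 0 0.008 0 0 0" --pt "0 0 0.012 0 0 0" --pt "0 0 0.012 0 0 0" --pt "0 0 0.004 0 0 0" --pt "0 0 0 0 0 0" --pt "0 0 0 0 0 0"

```text
time: 5.32
position: [0.4816, -0.3318, 0.2845]
tool_rot: [0.988, 0.154, -0.0, -0.0]
ft_force: [-0.2, -0.4, -0.5]
grip_width: 0.0175
grip_force: 20.0
```

Run:
```python
from h import *
s=camera("scene");o=get_obs();print(o["ft_force"],o["position"],o["grip_width"],o["grip_force"])
cv2.imwrite("pics/lift.png",cv2.resize(s["pixels"][210:300,310:430],None,fx=6.5,fy=6.5,interpolation=cv2.INTER_CUBIC))
```

```text
[-0.26719535 -0.38887484 -0.98613551] [ 0.48161003 -0.33183007  0.28435168] 0.016768958311713773 19.99982097535394
```

View pics/lift.png

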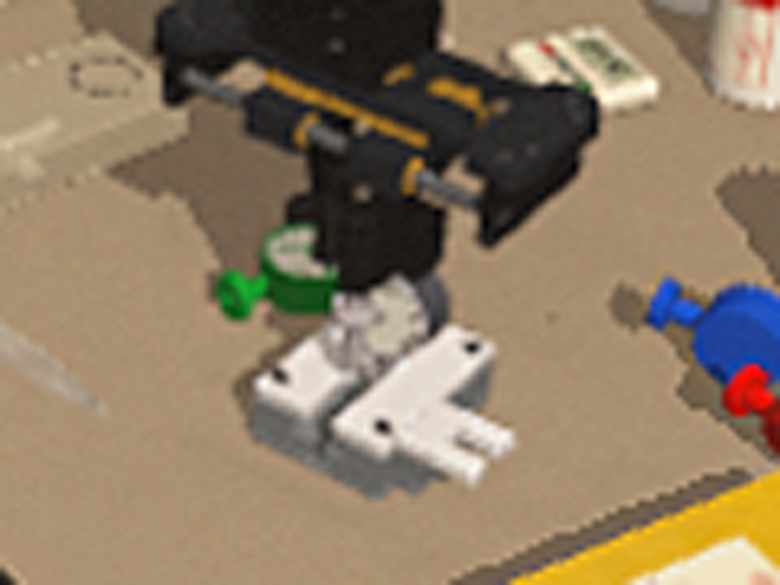

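step_arm --pt "0.005 -0.015 0.004 0 0 0" --pt "0.0073 -0.024 0 0 0 0" --pt "0.007 -0.021 0 0 0 0" --pt "0 0 0 0 0 0" --pt "0 0 0 0 0 0"

```text
time: 6.0
position: [0.5007, -0.3917, 0.2884]
tool_rot: [0.988, 0.154, -0.0, -0.001]
ft_force: [0.6, 1.3, -0.1]
grip_width: 0.0172
grip_force: 20.0
```

step_arm --pt "0 0 -0.006 0 0 0" --pt "0 0 -0.006 0 0 0" --pt "0 0 -0.004 0 0 0" --pt "0 0 -0.002 0 0 0" --pt "0 0 0 0 0 0"

```text
time: 6.62
position: [0.5011, -0.3919, 0.2705]
tool_rot: [0.988, 0.154, -0.0, -0.0]
ft_force: [-0.0, -0.3, -0.5]
grip_width: 0.0174
grip_force: 20.0
```

step_arm --pt "0 0 -0.006 0 0 0" --pt "0 0 -0.007 0 0 0" --pt "0 0 -0.006 0 0 0" --pt "0 0 -0.004 0 0 0" --pt "0 0 0 0 0 0" --pt "0 0 0 0 0 0"

```text
time: 7.38
position: [0.5011, -0.3921, 0.2478]
tool_rot: [0.988, 0.154, 0.0, 0.0]
ft_force: [0.0, 0.3, -1.3]
grip_width: 0.0174
grip_force: 20.0
```

step_arm --pt "-0.0003 0.001 0 0 0 0" --pt "-0.0003 0.001 0 0 0 0" --pt "0 0 0 0 0 0" --pt "0 0 0 0 0 0"

```text
time: 7.88
position: [0.5007, -0.3906, 0.2481]
tool_rot: [0.988, 0.154, 0.001, 0.001]
ft_force: [0.7, -2.6, -0.6]
grip_width: 0.0173
grip_force: 20.0
```

step_arm --pt "0.0 -0.0004 -0.001 0 0 0" --pt "0 0 -0.001 0 0 0" --pt "0 0 -0.001 0 0 0" --pt "0 0 0 0 0 0" --pt "0 0 0 0 0 0"

```text
time: 8.5
position: [0.5007, -0.3907, 0.245]
tool_rot: [0.988, 0.154, 0.0, 0.001]
ft_force: [1.4, -4.0, 1.4]
grip_width: 0.0175
grip_force: 20.0
```

step_arm --pt "0 0 -0.0006 0 0 0" --pt "0 0 0 0 0 0"

```text
time: 8.75
position: [0.5007, -0.3908, 0.2449]
tool_rot: [0.988, 0.154, 0.0, 0.001]
ft_force: [1.3, -3.7, 5.2]
grip_width: 0.0176
grip_force: 20.0
```

step_arm --pt "0 0 0 0 0 0" --pt "0 0 0 0 0 0" --pt "0 0 0 0 0 0" --pt "0 0 0.015 0 0 0" --pt "0 0 0.03 0 0 0" --pt "0 0 0.03 0 0 0" --pt "0 0 0.015 0 0 0" --pt "0 0 0 0 0 0" --jaw 0.045

```text
time: 9.75
position: [0.5006, -0.3905, 0.3357]
tool_rot: [0.988, 0.154, 0.001, 0.001]
ft_force: [0.9, 0.5, 0.1]
grip_width: 0.0449
grip_force: 0.0
```

Run:
```python
from h import *
s=camera("scene");o=get_obs();print(o["ft_force"],o["position"],o["grip_width"],o["grip_force"])
cv2.imwrite("pics/park.png",cv2.resize(s["pixels"][225:300,330:430],None,fx=7.5,fy=7.5,interpolation=cv2.INTER_CUBIC))
```

```text
[-0.90167034 -0.48165557 -0.49883311] [ 0.50030596 -0.39019709  0.33436393] 0.045122362080963554 0.0
```

View pics/park.png

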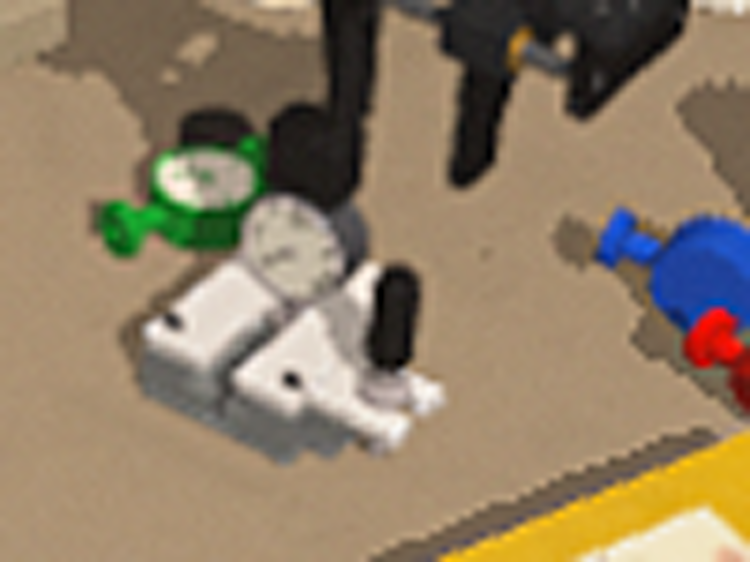

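step_arm --pt "0.004 0.023 0 0 0 0" --pt "0.005 0.025 0 0 0 0" --pt "0.0043 0.0207 0 0 0 0" --pt "0 0 0 0 0 0" --pt "0 0 0 0 0 0" --jaw 0.062

```text
time: 10.42
position: [0.5141, -0.3216, 0.3343]
tool_rot: [0.988, 0.154, 0.0, 0.0]
ft_force: [-0.8, -0.1, -0.0]
grip_width: 0.0619
grip_force: 0.0
```

step_arm --pt "0 0 -0.02 0 0 0" --pt "0 0 -0.02 0 0 0" --pt "0 0 -0.016 0 0 0" --pt "0 0 -0.008 0 0 0" --pt "0 0 0 0 0 0" --pt "0 0 0 0 0 0"

```text
time: 11.18
position: [0.514, -0.322, 0.2707]
tool_rot: [0.988, 0.154, 0.0, 0.0]
ft_force: [0.4, -1.0, -0.2]
grip_width: 0.0618
grip_force: 0.0
```

step_arm --pt "0 0 0 0 0 0" --pt "0 0 0 0 0 0" --pt "0 0 0 0 0 0" --pt "0 0 0 0 0 0" --pt "0 0 0 0 0 0" --jaw 0.03 --squeeze 30

```text
time: 11.8
position: [0.5139, -0.3218, 0.2704]
tool_rot: [0.988, 0.154, 0.0, 0.0]
ft_force: [-0.0, -0.6, 0.9]
grip_width: 0.0361
grip_force: 29.8
```

step_arm --pt "0 0 0.001 0 0 0" --pt "-0.005 -0.0016 0 0 0 0" --pt "-0.01 -0.0032 0 0 0 0" --pt "-0.01 -0.0032 0 0 0 0" --pt "-0.01 -0.0032 0 0 0 0" --pt "-0.005 -0.0016 0 0 0 0" --pt "0 0 0 0 0 0"

```text
time: 12.68
position: [0.4733, -0.3348, 0.2712]
tool_rot: [0.988, 0.153, 0.0, -0.0]
ft_force: [0.2, 0.1, -3.0]
grip_width: 0.036
grip_force: 29.8
```

No snag; continue out, then lift.

step_arm --pt "-0.01 -0.0032 0 0 0 0" --pt "-0.01 -0.0032 0 0 0 0" --pt "-0.01 -0.0032 0 0 0 0" --pt "-0.01 -0.0032 0 0 0 0" --pt "-0.006 -0.002 0 0 0 0" --pt "-0.003 -0.001 0 0 0 0" --pt "0 0 0 0 0 0"

```text
time: 13.55
position: [0.4247, -0.3504, 0.2712]
tool_rot: [0.988, 0.154, 0.0, 0.0]
ft_force: [0.1, 0.3, -2.8]
grip_width: 0.0357
grip_force: 29.8
```

step_arm --pt "0 0 0.02 0 0 0" --pt "0 0 0.03 0 0 0" --pt "0.007 0.02 0.02 0 0 0" --pt "0.013 0.037 0 0 0 0" --pt "0.015 0.042 0 0 0 0" --pt "0.015 0.042 0 0 0 0" --pt "0.015 0.042 0 0 0 0" --pt "0.015 0.042 0 0 0 0" --pt "0.015 0.042 0 0 0 0" --pt "0.01 0.028 0 0 0 0" --pt "0.0044 0.0117 0 0 0 0" --pt "0 0 0 0 0 0"

```text
time: 15.05
position: [0.5343, -0.0432, 0.3411]
tool_rot: [0.988, 0.155, -0.0, 0.0]
ft_force: [-0.1, 0.2, -2.4]
grip_width: 0.0361
grip_force: 29.8
```

step_arm --pt "0 0 0 0 0 0" --pt "0 0 0 0 0 0"

```text
time: 15.3
position: [0.534, -0.0447, 0.3411]
tool_rot: [0.988, 0.153, -0.0, 0.0]
ft_force: [-0.3, -0.3, -3.2]
grip_width: 0.0359
grip_force: 29.8
```

Run:
```python
from h import *
o=get_obs();print(o["position"],o["ft_force"],o["tool_rot"])
s=camera("scene")
c=camera("top");P=cloud(c);z=P[...,2]
print(cut_out("casting","top")[:1] and cut_out("casting","top")[0]["extent"], proj(s,[.534,-.0437,.03]))
u,v=proj(s,[.534,-.0437,.06])[0].astype(int)
cv2.imwrite("pics/over.png",cv2.resize(s["pixels"][v-50:v+50,u-60:u+60],None,fx=6,fy=6,interpolation=cv2.INTER_CUBIC)); print(u,v)
```

```text
[ 0.53396517 -0.04468126  0.34112992] [-0.26641115 -0.2792705  -3.22313622] [ 9.88200904e-01  1.53163154e-01 -1.12876251e-04  9.31909094e-05]
[] [[324.57420772 221.34498614]]
324 214
```

View pics/over.png

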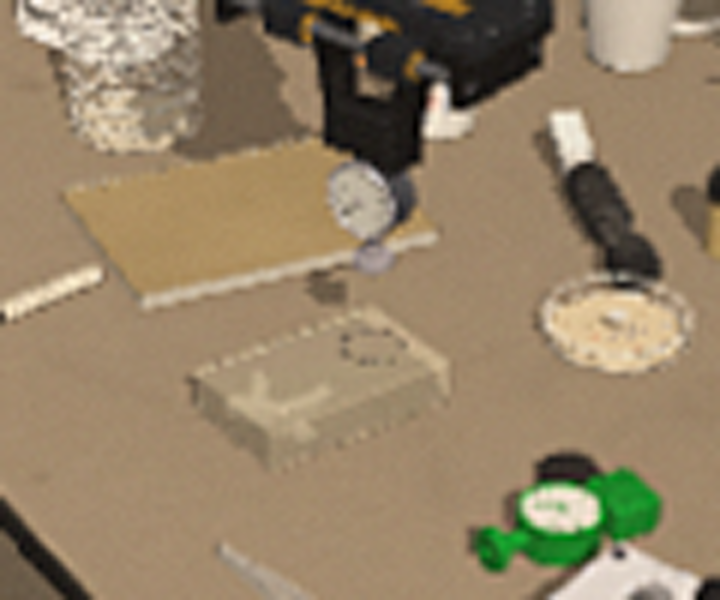

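step_arm --pt "0 0.001 -0.015 0 0 0" --pt "0 0 -0.018 0 0 0" --pt "0 0 -0.012 0 0 0" --pt "0 0 -0.005 0 0 0" --pt "0 0 0 0 0 0" --pt "0 0 0 0 0 0"

```text
time: 16.2
position: [0.5344, -0.0426, 0.2915]
tool_rot: [0.988, 0.154, 0.001, 0.0]
ft_force: [-0.1, -0.1, -2.4]
grip_width: 0.0354
grip_force: 29.8
```

step_arm --pt "0 0 -0.001 0 0 0" --pt "0 0 -0.001 0 0 0" --pt "0 0 -0.001 0 0 0" --pt "0 0 0 0 0 0" --pt "0 0 0 0 0 0"

```text
time: 16.82
position: [0.5342, -0.0426, 0.2882]
tool_rot: [0.988, 0.154, 0.0, 0.0]
ft_force: [0.4, 0.3, -2.0]
grip_width: 0.036
grip_force: 29.8
```

step_arm --pt "0 0 -0.001 0 0 0" --pt "0 0 -0.001 0 0 0" --pt "0 0 0 0 0 0" --pt "0 0 0 0 0 0"

```text
time: 17.32
position: [0.5343, -0.0426, 0.2864]
tool_rot: [0.988, 0.154, 0.0, 0.0]
ft_force: [-0.9, 1.1, 1.1]
grip_width: 0.0356
grip_force: 29.8
```

step_arm --pt "0 0 -0.001 0 0 0" --pt "0 0 0 0 0 0" --pt "0 0 0 0 0 0"

```text
time: 17.7
position: [0.5343, -0.0426, 0.2853]
tool_rot: [0.988, 0.154, 0.0, 0.0]
ft_force: [-0.9, 0.2, 3.4]
grip_width: 0.0357
grip_force: 29.8
```

step_arm --pt "0 0 -0.0008 0 0 0" --pt "0 0 0 0 0 0" --pt "0 0 0 0 0 0"

```text
time: 18.08
position: [0.5343, -0.0426, 0.2845]
tool_rot: [0.988, 0.154, 0.0, 0.0]
ft_force: [-0.7, 0.8, 3.6]
grip_width: 0.0362
grip_force: 29.8
```

step_arm --pt "0 0 -0.0003 0 0 0" --pt "0 0 0 0 0 0" --pt "0 0 0 0 0 0"

```text
time: 18.45
position: [0.5343, -0.0426, 0.2844]
tool_rot: [0.988, 0.154, 0.0, 0.0]
ft_force: [-1.4, 0.8, 5.5]
grip_width: 0.0362
grip_force: 29.8
```

step_arm --pt "0 0 -0.0004 0 0 0" --pt "0 0 0 0 0 0" --pt "0 0 0 0 0 0"

```text
time: 18.82
position: [0.5343, -0.0426, 0.2843]
tool_rot: [0.988, 0.154, 0.0, 0.0]
ft_force: [-0.4, 0.7, 7.4]
grip_width: 0.036
grip_force: 29.7
```

step_arm --pt "0 0 -0.0003 0 0 0" --pt "0 0 0 0 0 0" --pt "0 0 0 0 0 0" --pt "0 0 0 0 0 0" --pt "0 0 0 0 0 0"

```text
time: 19.45
position: [0.5344, -0.0426, 0.2843]
tool_rot: [0.988, 0.154, 0.001, 0.0]
ft_force: [-1.5, 0.4, 9.3]
grip_width: 0.0357
grip_force: 29.7
```

Run:
```python
from h import *
f=[]
for i in range(8): s=camera("scene"); f.append(get_obs()["ft_force"])
print(np.mean(f,0),np.std(f,0),get_obs()["moment"],get_obs()["position"])
cv2.imwrite("pics/fin.png",cv2.resize(s["pixels"][185:300,290:430],None,fx=5.5,fy=5,interpolation=cv2.INTER_CUBIC))
```

```text
[-1.00312598  0.34925073  9.85009144] [0.50025166 0.48320096 0.45006475] [ 0.23195582  0.2718257  -0.00361419] [ 0.53434692 -0.04259659  0.2842969 ]
```

View pics/fin.png

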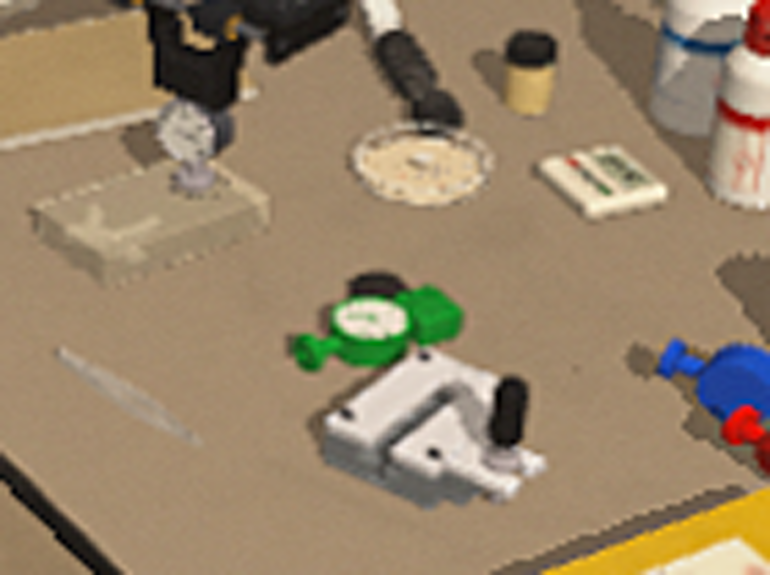

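```bash
python3 -c "from rig import hand_in; print(hand_in())"
```

```text
the job is handed in; nothing more can be done
None
```

I parked the pin in the ear's notch, slid the gauge out of the cradle, and handed the job in with its foot held on the casting's ring at about 10 N downward, measured at the wrist; no verdict came back.

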